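Face up the canister set

ROBOT

A 6-joint arm with a two-finger parallel gripper is mounted at the origin on a cart in front of the work surface, level with it; the furniture and walls round the work are solid. World frame = base frame: x ahead of the robot, y to its left, z up, the work surface at z = 0. Lengths are in mm, angles in rad, forces in N, time in s.
With the tool pointing down it reaches from about 350 to 975 mm from the base axis. Payload 17.4 kg.
Tool frame: the origin (TCP) lies at the very end of the fingers, on their centre line; the grasp point (between the pads) lies 19 mm behind it; z points along the fingers, y is the line along which they close (so a half turn about z gives the same grasp; the last joint's range is limited). The gripper opens to 85 mm and grips with 20 to 120 N. Pads are 22 mm wide; open, the fingers measure 114 mm over their backs; the gripper's body (76 mm by 85 mm) begins 54 mm behind the grasp point. The pads swing forward as they close: fully open they stand 13 mm farther back than shut.
Start: joints at [1.116, 0.116, 1.442, -0, 1.584, -0.038], TCP at [273.273, 617.215, 231.303] pointing down, gripper open.
Joint ranges: [-2.83, 2.83], [-0.83, 2.19], [0.07, 2.5], [-1.14, 4.28], [0.01, 3], [-2.97, 2.97]. Speed limits (rad/s): [1.89, 1.89, 2.22, 3.14, 3.14, 3.14].

INTERFACE

Orientations are given as a unit quaternion [x, y, z, w].
In Python, from plant import status, imaging, job gives the robot as it stands.
- The arm moves only by the shell command python3 -m crank 'ROWS'. ROWS is JSON, a list of rows, each a list of 3 entries, a list of its own where there are three numbers: the shift along the tool's x, y, z in cm, then the turn about the tool's z in degrees, then the closure, from 0 (fully open) to 1 (shut). In form: [[[x, y, z], turn, jaw], ...]. A call has 1 to 20 rows; each row is the pose to reach, as a shift and turn from the pose commanded when the call began, along the tool's axes at that moment; what a row does not reach only later rows make up. A row lasts 1/12 s, in which the tool goes at most 41.7 mm and 7.16 degrees, less where a joint would pass 70% of its speed; a pose out of reach is approached as far as the arm can. A call with a gripper value outside its range is refused whole. The fingers move at their own pace and stop on an object; the grip force is fixed at half the most. Time passes only in rows, so rows that repeat a pose let the fingers close. It gives the time, the measured TCP pose, the force, the opening and the grip force at its end, in the units of the state.
- status.state(): the state, without advancing time (a new reading comes with each control period).
- imaging.grab_frame(name): name is "side" or "top"; returns the picture (400x640x3 uint8, red, green, blue); there is no depth.
- imaging.calibration(name): a dict with "fovy" (degrees; the focal length in pixels is half the picture's height over the tangent of half this angle, whatever the lens; pixels are square), "cx", "cy" (the principal point, pixels), "R" (3x3) and "t" (3): a world point X has camera coordinates R X + t. Camera axes: x right, y down, z forward; pixel columns grow to the right and rows downward; lengths in mm; the calibration is good to about 2 mm. A picture is of the moment at which its call begins. calibration takes no time and is no camera call.
- job.close_job(): hands the job in; it is judged then, once.
The state is a dict: "t": time; "joints": joint angles; "qvel": joint speeds; "effort": joint torques, N m; "tool_pos": TCP position; "tcp_rot": TCP orientation; "contact_force": force on the tool from outside, world axes, zero at the start; "moment": the same for the moment, N m; "width": opening from 0.0 (shut) to 1.0 (fully open); "grip_force": force on a finger pad.
Only numpy, scipy, OpenCV 4.12 (cv2) and the standard library are available. Lean on these libraries where they do the work, as an engineer would, in place of code of your own. Each camera call takes 0.05 s, during which the arm holds its last target. There are 200 camera calls.

TASK

The middle-sized canister was put back in its tray with its label turned away. Turn it until its label faces squarely out of the open front of the tray like its neighbours' (it is too wide to grasp, but a fingertip can roll it along the tray's slatted back), and slide it up against the tall canister, still standing against the back. Be gentle: keep it upright in the tray, do not press hard on any canister, and leave the other two canisters where they stand, labels to the front.

Things in the scene. Friction and masses are not known exactly. Their poses are not given: they have to be found in the camera images.
- canister: The middle-sized canister, to be turned and moved. Upright cylinder 104 mm across, 110 mm high: slate-grey stoneware, flush wooden lid fixed on it, paper label. Origin: centre of its underside; z up; its own -x points out through the label. Mass 0.3 to 0.65 kg. Stands loose on the tray's floor, at the start within 3 mm of the tray's back, label 1 rad or more from the front.
- canister_label (a point): Middle of the middle-sized canister's label (blank cream paper, thin steel frame, 52 mm wide, 54 mm high), on its wall 52 mm from its axis, 47 mm above its underside.
- tall_canister: The tall canister, to be left alone. Upright cylinder 104 mm across, 135 mm high: slate-grey stoneware, flush wooden lid fixed on it, paper label. Origin: centre of its underside; z up; its own -x points out through the label. Stands at one end of the tray, left or right, label to the front.
- tall_canister_label (a point): Middle of the tall canister's label, 52 mm from its axis, 60 mm above its underside.
- low_canister: The low canister, to be left alone. Upright cylinder 104 mm across, 85 mm high: slate-grey stoneware, flush wooden lid fixed on it, paper label. Origin: centre of its underside; z up; its own -x points out through the label. Stands at the other end of the tray, label to the front.
- low_canister_label (a point): Middle of the low canister's label, 52 mm from its axis, 35 mm above its underside.
- tray: Beech canister tray, fixed. Origin: centre of its underside; y along it, +x to its back, -x out of its open front, z up. Floor 12 mm above the origin, inside 600 mm (y) by 118 mm (x). End cheeks 104 mm high at the back, 46 mm in front; a dowel, top 35 mm up, runs along the front at x = -64 mm.
- tray_back (a point): Middle of the inner face of the tray's back, 59 mm behind its origin and 85 mm up. The back is two flat slats, 22 to 54 and 66 to 104 mm up. A canister touching them has its axis at x = 7 mm. Pinched there by a fingertip pressing 5 to 12 N it rolls with little slip: 52 mm of travel per rad, clockwise from above towards +y. Pushed on mid-flank it slides and hardly turns.
Not all that is in view belongs to the job. What is shaped like the canister but purple is not meant.

How it is judged (in metres and radians):
At the end, for the whole second after the job is handed in: Middle canister still and upright in the tray, within 8 mm of its back and of touching the tall one, label facing straight out of the front within 0.2 rad (11 degrees); tall and low canister within 12 mm of where they stood, labels to the front within 0.2 rad (angle between the x axis of each of canister, tall_canister, low_canister and the x axis of tray, either way round below 0.2 rad and x of each of canister_label, tall_canister_label, low_canister_label in the frame of tray below -0.03 m and x of canister in the frame of tray above -0.001 m and horizontal distance between canister and tall_canister below 0.112 m and height (world z) of canister below 0.016 m and angle between canister's own z axis and vertical below 0.05 rad and linear speed of canister below 0.01 m/s and angular speed of canister below 0.05 rad/s and distance of each of tall_canister, low_canister from where it was at the start of the episode below 0.012 m).
It fails at once if the middle-sized canister is tipped over (more than 0.3 rad) or lifted 20 mm off the tray's floor (angle between canister's own z axis and vertical above 0.3 rad or height (world z) of canister above 0.032 m).
It fails at once if a canister is pressed harder than 60 N by the robot (contact force between any of the arm, the fingers and tall_canister above 60 N or contact force between any of the arm, the fingers and canister above 60 N or contact force between any of the arm, the fingers and low_canister above 60 N).
It fails at once if the tall or the low canister is tipped more than 0.2 rad or pushed more than 25 mm from where it stood (angle between any of tall_canister, low_canister's own z axis and vertical above 0.2 rad or distance of any of tall_canister, low_canister from where it was at the start of the episode above 0.025 m).
It also fails if it takes over 64 s, if anything falls off the work surface, if the arm or the gripper's body presses on something with over 40 N, if the wrist force passes 120 N, or if a joint passes its speed limit or range.

## Working session

There is one attempt and no reset: what is moved stays moved. The work goes in short steps, Python scripts to look and compute and a shell command to move; the robot and the scene stay as the last step left them, time stands still between calls to the robot, and variables do not carry over. Pictures are saved under pics/ and viewed, at most 10 in all, crops included, and the job is handed in when it is done.

```bash
mkdir -p pics; python3 - <<'E'
from plant import status, imaging
import cv2
s=status.state(); print(s)
for n in("side","top"):
    cv2.imwrite(f"pics/{n}0.png",imaging.grab_frame(n)[:,:,::-1]); print(n,imaging.calibration(n))
E
```

```text
{'t': 0.0, 'joints': array([ 1.11614996e+00,  1.16445690e-01,  1.44228979e+00, -1.18359551e-05,
        1.58402301e+00, -3.77910236e-02]), 'qvel': array([-6.59422973e-05, -9.35538315e-04, -8.12809450e-04,  1.70287850e-03,
       -1.24848582e-03,  1.49159379e-04]), 'effort': array([ 1.22565973e-03, -7.31991434e+01, -6.32500935e+01,  6.46290641e-05,
        6.18955004e-03,  1.22120613e-05]), 'tool_pos': array([273.21222948, 617.00609029, 230.57412321]), 'tcp_rot': array([ 2.06921896e-01,  9.78357291e-01, -5.66780735e-04, -1.36340649e-04]), 'contact_force': array([-0.3331338 , -0.35517652, -0.03794049]), 'moment': array([-0.03790203,  0.04621853,  0.02218586]), 'grip_force': 0.0, 'width': 0.9958028460218368}
side {'fovy': 56.92303409323547, 'cx': 317.59315262335025, 'cy': 205.20061177479042, 'R': array([[-0.99628217, -0.08411985,  0.0185925 ],
       [-0.07630868,  0.76150835, -0.64364744],
       [ 0.03998519, -0.64267324, -0.76509627]]), 't': array([495.7331945 , 108.1787078 , 906.95042872])}
top {'fovy': 50.81654696452554, 'cx': 315.17703568977146, 'cy': 204.36362870656532, 'R': array([[-0.00890731, -0.99993327, -0.00735685],
       [-0.99269641,  0.00972754, -0.12024648],
       [ 0.12031002,  0.00623205, -0.99271681]]), 't': array([ -24.15432967,  520.95590428, 1063.45518137])}
```

View pics/side0.png

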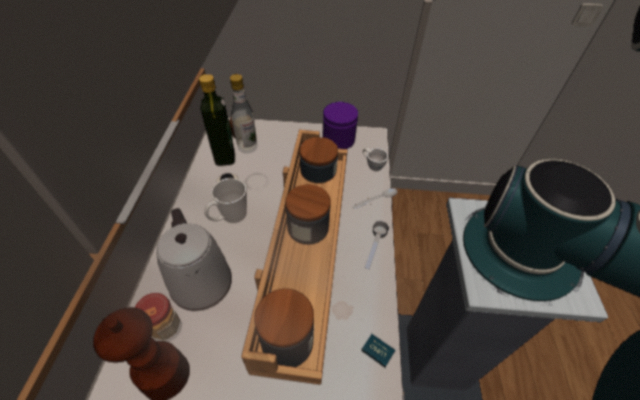

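View pics/top0.png

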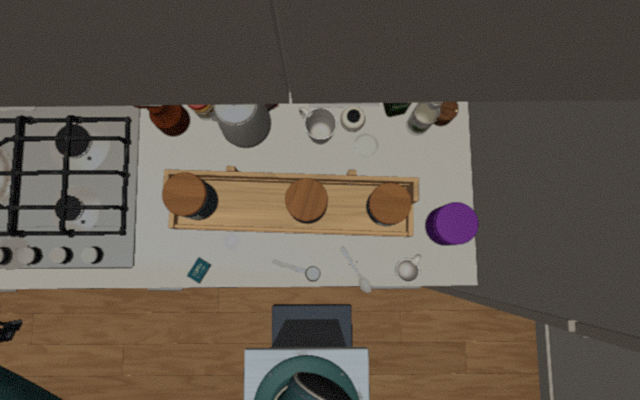

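The middle canister is at (307,200) in top and (308,213) in side. The tall one is at (185,193) in top, at the +y end, and the low one is at (390,204). The purple canister at (452,223) is a decoy because of its colour. Next I'll enlarge the crops and measure the lids.

```bash
cat > h.py <<'E'
import numpy as np, cv2
from plant import imaging,status
def K(n):
    c=imaging.calibration(n); return 200/np.tan(np.radians(c["fovy"]/2)),c
def ray(n,u,v,z):
    f,c=K(n); R,t=c["R"],c["t"]; o=-R.T@t; d=R.T@np.array([(u-c["cx"])/f,(v-c["cy"])/f,1]); return o+d*(z-o[2])/d[2]
def proj(n,X):
    f,c=K(n); p=c["R"]@np.asarray(X,float)+c["t"]; return f*p[0]/p[2]+c["cx"],f*p[1]/p[2]+c["cy"]
E
python3 - <<'E'
from h import *
a=cv2.imread("pics/side0.png"); b=cv2.imread("pics/top0.png")
A=cv2.resize(a[110:390,235:365],None,fx=2.1,fy=2.1,interpolation=3)
B=cv2.resize(b[155:245,155:430],None,fx=1.9,fy=1.9,interpolation=3)
A=cv2.convertScaleAbs(A,alpha=1.7);B=cv2.convertScaleAbs(B,alpha=1.5)
C=np.zeros((590,800,3),np.uint8); C[:A.shape[0],:A.shape[1]]=A; C[:B.shape[0],276:276+B.shape[1]]=B
cv2.imwrite("pics/crop1.png",C)
for (u,v) in [(185,193),(307,200),(390,204),(250,205),(345,205),(300,178),(240,232)]: print((u,v),b[v,u],cv2.cvtColor(b,cv2.COLOR_BGR2HSV)[v,u])
E
```

```text
(185, 193) [ 55  86 130] [ 12 147 130]
(307, 200) [ 43  75 109] [ 15 154 109]
(390, 204) [ 44  81 119] [ 15 161 119]
(250, 205) [ 95 131 159] [ 17 103 159]
(345, 205) [ 92 126 152] [ 17 101 152]
(300, 178) [ 56  80 106] [ 14 120 106]
(240, 232) [150 156 156] [ 30  10 156]
```

View pics/crop1.png

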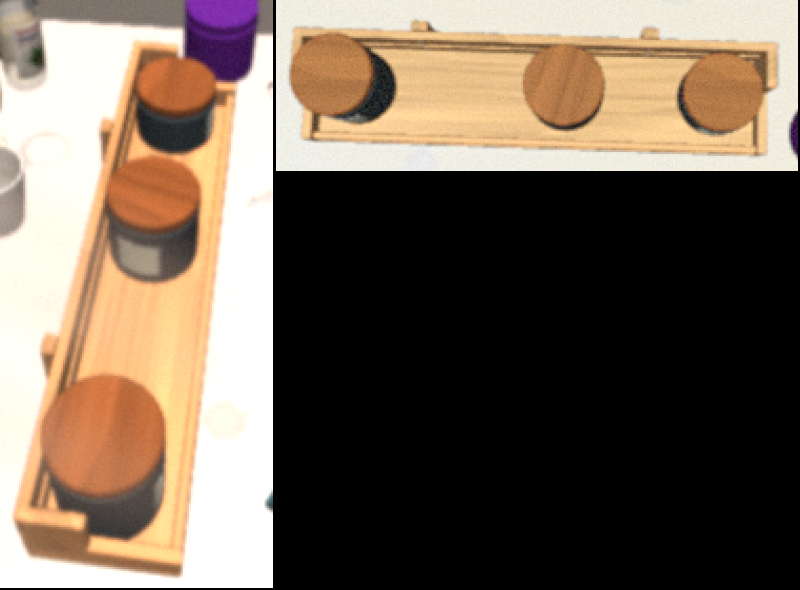

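```bash
cat >> h.py <<'E'
def lids(n,b):
    h=cv2.cvtColor(b,cv2.COLOR_BGR2HSV); m=((h[...,1]>125)&(h[...,0]<19)&(h[...,2]>50)&(h[...,2]<150)).astype(np.uint8)*255
    if n=="top": m[:168]=0; m[250:]=0
    m=cv2.morphologyEx(m,cv2.MORPH_OPEN,np.ones((7,7),np.uint8))
    out=[]
    for c in cv2.findContours(m,cv2.RETR_EXTERNAL,cv2.CHAIN_APPROX_NONE)[0]:
        if cv2.contourArea(c)>500: out.append(cv2.fitEllipse(cv2.convexHull(c)))
    return out
E
python3 - <<'E'
from h import *
for n in("top","side"):
    b=cv2.imread(f"pics/{n}0.png")
    for e in lids(n,b):
        print(n,np.round(e[0],1),np.round(e[1],1),[np.round(ray(n,*e[0],z)[:2],1) for z in(97,122,147)])
b=cv2.imread("pics/top0.png")
h=cv2.cvtColor(b,cv2.COLOR_BGR2HSV)
# front dowel outer edge and back outer edge (columns clear of canisters)
for nm,cols,z in(("back",[215,260,280,300,320,335,370,400],104),("front",[200,230,260,290,320,350,380,405],30)):
    P=[]
    for u in cols:
        col=h[:,u,1].astype(int)>55
        r=np.where(col[160:245])[0]+160
        P.append(ray("top",u,r.min() if nm=="back" else r.max(),z)[:2])
    P=np.array(P); k=np.polyfit(P[:,1],P[:,0],1); print(nm,k,np.round(P[:,0],1),np.round(P[:,0]-np.polyval(k,P[:,1]),1))
# slat inner edges profile
print(b[168:240,262].tolist())
# label in side
s=cv2.imread("pics/side0.png"); g=cv2.cvtColor(s,cv2.COLOR_BGR2HSV)
print(s[232,286:332].tolist())
E
```

```text
top [390.1 202.6] [42.3 43. ] [array([ 515.2, -212.4]), array([ 512.1, -208. ]), array([ 509. , -203.7])]
top [305.9 198.9] [42.6 43.6] [array([526.5,  -6.9]), array([523.1,  -7.6]), array([519.7,  -8.4])]
top [184.  193.2] [42.9 44.7] [array([543.5, 292.6]), array([539.8, 284.6]), array([536. , 276.6])]
side [156.7 372. ] [27.7 47.2] [array([737.7, 380.5]), array([727.3, 386.6]), array([717. , 392.8])]
side [ 41.9 362.7] [14.2 98. ] [array([934.9, 383.4]), array([917.1, 389.4]), array([899.2, 395.4])]
side [119.8 334.9] [45.3 56.3] [array([825.2, 325.6]), array([811.6, 333.8]), array([797.9, 342.1])]
side [152.7 310.1] [29.  36.3] [array([784.4, 275. ]), array([772.3, 285.2]), array([760.2, 295.4])]
side [283.1 315.7] [59.8 60.7] [array([541.3, 263.7]), array([538.5, 274.3]), array([535.6, 284.9])]
side [561.3 354.2] [107.  185.9] [array([ 44.8, 288.6]), array([ 60.8, 298.3]), array([ 76.8, 307.9])]
side [416.3 244.4] [ 65.1 135.9] [array([279.8,  78.6]), array([286.9,  96.2]), array([294. , 113.9])]
side [304.9 194. ] [44.2 59.2] [array([533.2, -41.8]), array([530.7, -19.5]), array
[... 1503 characters left out ...]
7, 161], [154, 159, 161], [149, 156, 158]]
[[78, 110, 151], [73, 100, 138], [59, 80, 106], [48, 60, 74], [48, 54, 66], [55, 62, 70], [65, 74, 84], [72, 81, 93], [74, 84, 93], [73, 85, 94], [74, 85, 95], [76, 88, 96], [77, 90, 97], [76, 88, 95], [76, 88, 97], [77, 89, 96], [77, 89, 99], [79, 90, 96], [79, 93, 98], [79, 90, 97], [78, 91, 98], [80, 92, 98], [79, 88, 95], [75, 86, 93], [64, 72, 79], [52, 57, 63], [44, 49, 57], [38, 45, 51], [43, 46, 51], [39, 43, 50], [39, 43, 48], [38, 42, 47], [39, 42, 49], [38, 41, 44], [34, 39, 43], [36, 41, 43], [37, 41, 45], [36, 39, 43], [36, 38, 44], [29, 34, 38], [40, 46, 57], [49, 67, 89], [68, 100, 137], [77, 117, 162], [80, 122, 169], [79, 119, 166]]
```

```bash
python3 - <<'E'
from h import *
for nm,s,t,z in(("tall",(284.5,317.6),(184,194.5),147),("mid",(307.9,201.9),(306.6,200.8),122),("low",(319.3,150.5),(389.7,203.4),97)):
    print(nm,ray("side",*s,z)[:2].round(1),ray("top",*t,z)[:2].round(1))
print("slat inner",ray("top",262,175.9,104))
for c in((524,-8),(526,-10)):
  for d in range(60,125,10):
    f=lambda a:np.round(proj("side",(c[0]+52*np.cos(a),c[1]+52*np.sin(a),59)),0)
    r=np.radians(d); print(c,d,f(r+.5),f(r),f(r-.5))
# label contour
g=cv2.cvtColor(cv2.imread("pics/side0.png"),cv2.COLOR_BGR2GRAY)
m=np.zeros_like(g); m[212:250,284:325]=((g>66)&(g<105))[212:250,284:325]*255
m=cv2.morphologyEx(m,cv2.MORPH_OPEN,np.ones((3,3),np.uint8))
for c in cv2.findContours(m,0,2)[0]: print(cv2.contourArea(c),cv2.boundingRect(c),cv2.minAreaRect(c))
E
```

```text
tall [532.8 287.9] [532.9 276.4]
mid [521.5   3.5] [518.5  -9.2]
low [ 511.7 -199.9] [ 513.3 -211.3]
slat inner [583.38496702 100.10769727 104.        ]
(524, -8) 60 [305. 233.] [294. 229.] [288. 223.]
(524, -8) 70 [308. 233.] [298. 231.] [289. 225.]
(524, -8) 80 [312. 232.] [301. 232.] [292. 228.]
(524, -8) 90 [316. 231.] [305. 233.] [295. 230.]
(524, -8) 100 [319. 230.] [309. 233.] [298. 231.]
(524, -8) 110 [322. 228.] [313. 232.] [302. 232.]
(524, -8) 120 [325. 226.] [317. 231.] [306. 233.]
(526, -10) 60 [304. 232.] [294. 229.] [287. 222.]
(526, -10) 70 [308. 232.] [297. 230.] [289. 225.]
(526, -10) 80 [312. 232.] [301. 231.] [291. 227.]
(526, -10) 90 [315. 231.] [304. 232.] [294. 229.]
(526, -10) 100 [319. 229.] [308. 232.] [297. 230.]
(526, -10) 110 [322. 227.] [312. 231.] [301. 231.]
(526, -10) 120 [324. 225.] [316. 230.] [305. 232.]
225.0 (292, 224, 19, 17) ((301.0, 232.0), (16.0, 18.0), 90.0)
13.5 (284, 224, 4, 6) ((285.5, 226.5), (5.0, 3.0), 90.0)
6.0 (284, 214, 3, 4) ((285.0, 215.5), (3.0, 2.0), 90.0)
99.0 (294, 212, 28, 6) ((307.5, 214.5), (5.0, 27.0), 90.0)
```

The label is seen at side (301,232), so it faces about 80° in world against a target of about 177.5°. That needs about 1.7 rad counter-clockwise, which is a roll of about 88 mm towards -y. My plan is to push it towards +y first for room, roll it back, then push it to the tall one.

```bash
python3 -m crank '[[[-52,-56,0],-21.4,1],[[-52,-56,0],-21.4,1],[[-52,-56,0],-21.4,1],[[-52,-56,0],-21.4,1],[[-52,-56,0],-21.4,1],[[-52,-56,0],-21.4,1],[[-52,-56,0],-21.4,1],[[-52,-56,0],-21.4,1],[[-52,-56,0],-21.4,1],[[-52,-56,0],-21.4,1],[[-52,-56,0],-21.4,1],[[-52,-56,0],-21.4,1],[[-52,-56,0],-21.4,1],[[-52,-56,0],-21.4,1],[[-52,-56,0],-21.4,1],[[-52,-56,0],-21.4,1],[[-52,-56,0],-21.4,1],[[-52,-56,0],-21.4,1],[[-52,-56,0],-21.4,1],[[-52,-56,0],-21.4,1]]'
```

```text
t: 1.77
tool_pos: [522.4, -108.2, 230.4]
tcp_rot: [0.023, 1.0, -0.0, -0.001]
contact_force: [0.3, 1.3, 0.3]
width: -0.001
grip_force: 0.0
```

```bash
python3 -m crank '[[[0,0,4],0,1],[[0,0,8],0,1],[[0,0,12],0,1],[[0,0,14],0,1],[[0,0,15.5],0,1],[[0,0,17],0,1],[[0,0,17],0,1],[[0,0,17],0,1],[[0,0,17],0,1]]'
python3 - <<'E'
from h import *
a=imaging.grab_frame("side")[:,:,::-1]; b=imaging.grab_frame("top")[:,:,::-1]
p=status.state()["tool_pos"]; print(p,proj("side",p),proj("top",p))
A=cv2.resize(a[90:330,220:400],None,fx=2.4,fy=2.4,interpolation=3)
B=cv2.resize(b[150:250,230:420],None,fx=1.9,fy=1.9,interpolation=3)
C=np.zeros((590,800,3),np.uint8); C[:A.shape[0],:A.shape[1]]=A; C[:B.shape[0],435:435+B.shape[1]]=B
cv2.imwrite("pics/c2.png",cv2.convertScaleAbs(C,alpha=1.7))
E
```

```text
t: 2.52
tool_pos: [522.4, -104.9, 62.4]
tcp_rot: [0.021, 1.0, -0.0, 0.0]
contact_force: [0.8, 0.3, 0.2]
width: 0.004
grip_force: 0.0
[ 522.57427328 -105.21013563   62.62448648] (np.float64(311.79793988898194), np.float64(184.90489852218076)) (np.float64(345.23915938025664), np.float64(201.84747248322742))
```

View pics/c2.png

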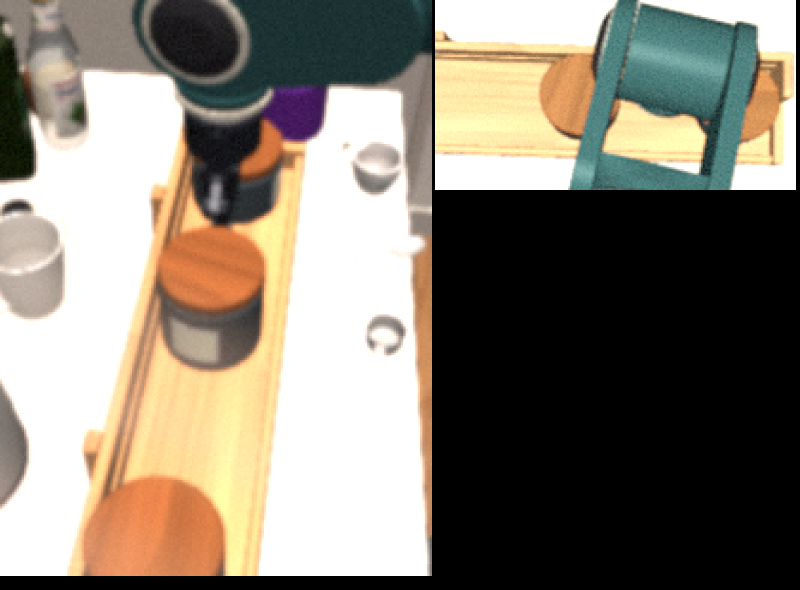

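```bash
python3 -m crank '[[[0,1,0],0,1],[[0,1.5,0],0,1],[[0,2,0],0,1],[[0,2.4,0],0,1],[[0,2.8,0],0,1],[[0,3.2,0],0,1],[[0,3.6,0],0,1],[[0,4,0],0,1],[[0,4.4,0],0,1],[[0,4.9,0],0,1],[[0,5.4,0],0,1],[[0,6,0],0,1],[[0,6.6,0],0,1],[[0,7.2,0],0,1]]'
```

```text
t: 3.78
tool_pos: [525.5, -33.0, 62.0]
tcp_rot: [0.022, 1.0, -0.0, 0.001]
contact_force: [-0.6, -6.1, 5.2]
width: -0.0
grip_force: 0.0
```

```bash
python3 -m crank '[[[0,0.6,0],0,1],[[0,1.2,0],0,1],[[0,1.8,0],0,1],[[0,2.4,0],0,1],[[0,3,0],0,1],[[0,3.6,0],0,1],[[0,4.2,0],0,1],[[0,4.8,0],0,1],[[0,5.4,0],0,1],[[0,5.9,0],0,1],[[0,6.3,0],0,1],[[0,6.5,0],0,1],[[0,6.5,0],0,1]]'
cat > look.py <<'E'
import sys
from h import *
a=imaging.grab_frame("side")[:,:,::-1]; b=imaging.grab_frame("top")[:,:,::-1]; n=sys.argv[1]
cv2.imwrite(f"pics/s{n}.png",a); cv2.imwrite(f"pics/t{n}.png",b)
A=cv2.resize(a[90:380,220:400],None,fx=2,fy=2,interpolation=3)
B=cv2.resize(b[150:250,155:420],None,fx=1.6,fy=1.6,interpolation=3)
C=np.zeros((590,800,3),np.uint8); C[:A.shape[0],:A.shape[1]]=A; C[:B.shape[0],365:365+B.shape[1]]=B
cv2.imwrite(f"pics/c{n}.png",cv2.convertScaleAbs(C,alpha=1.7))
E
python3 look.py 3
```

```text
t: 4.87
tool_pos: [528.1, 32.0, 61.9]
tcp_rot: [0.021, 1.0, -0.0, 0.0]
contact_force: [-1.2, -4.4, 5.7]
width: 0.001
grip_force: 0.0
```

View pics/c3.png

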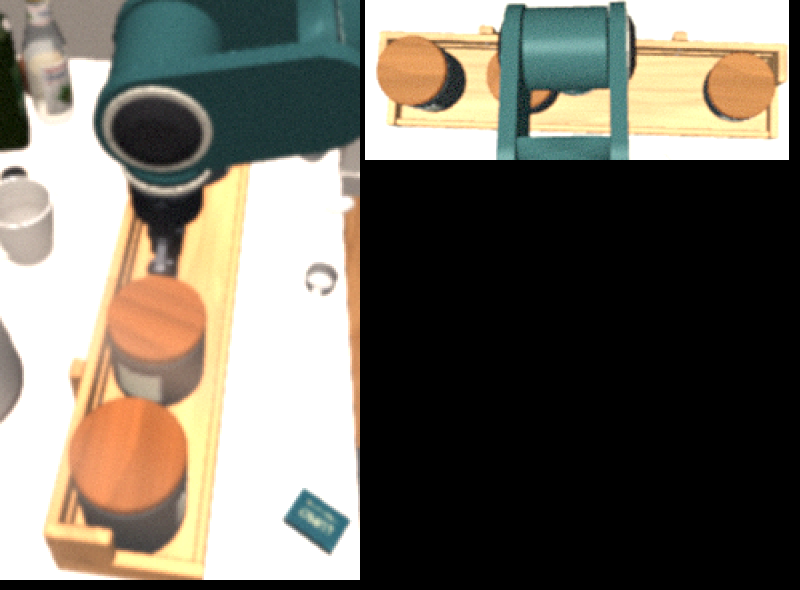

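```bash
python3 -m crank '[[[0,-1.5,0],0,1],[[3,-2,0],0,1],[[6,-2,0],0,1],[[8.5,-2,0],0,1],[[8.8,0,0],0,1],[[8.8,3,0],0,1],[[8.8,6,0],0,1],[[8.8,7.8,0],0,1],[[8.2,7.8,0],0,1],[[7.5,7.8,0],0,1],[[7,7.8,0],0,1],[[6.8,7.8,0],0,1],[[6.6,7.8,0],0,1],[[6.5,7.8,0],0,1],[[6.5,7.8,0],0,1]]'
```

```text
t: 6.22
tool_pos: [464.7, 111.5, 60.7]
tcp_rot: [0.022, 1.0, -0.0, -0.003]
contact_force: [-20.4, -1.6, 8.5]
width: 0.004
grip_force: 0.0
```

```bash
python3 -m crank '[[[0.1,0,0],0,1],[[0.1,-0.3,0],0,1],[[0.1,-0.7,0],0,1],[[0.1,-1.1,0],0,1],[[0.1,-1.5,0],0,1],[[0.1,-1.9,0],0,1],[[0.1,-2.3,0],0,1],[[0.1,-2.5,0],0,1]]'; python3 look.py 4
```

```text
t: 6.88
tool_pos: [463.1, 86.4, 60.8]
tcp_rot: [0.022, 1.0, -0.0, -0.002]
contact_force: [-13.5, 1.2, 5.8]
width: 0.004
grip_force: 0.0
```

View pics/c4.png

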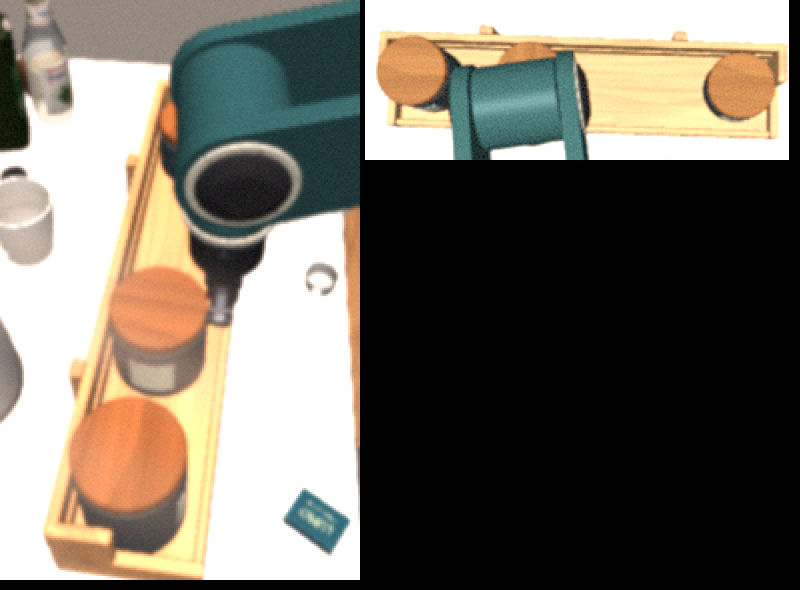

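```bash
python3 -m crank '[[[0.03,-0.3,0],0,1],[[0.03,-0.7,0],0,1],[[0.03,-1.1,0],0,1],[[0.03,-1.5,0],0,1],[[0.03,-1.9,0],0,1],[[0.03,-2.2,0],0,1],[[0.03,-2.4,0],0,1]]'
```

```text
t: 7.57
tool_pos: [463.3, 62.8, 61.5]
tcp_rot: [0.022, 1.0, -0.0, 0.0]
contact_force: [-1.1, 0.5, -0.8]
width: 0.003
grip_force: 0.0
```

```bash
python3 -m crank '[[[0.7,0,0],0,1],[[0.8,1.2,0],0,1],[[0.8,2.4,0],0,1],[[0.4,2.4,0],0,1],[[0.1,2.4,0],0,1],[[0,2.4,0],0,1],[[0,2.4,0],0,1],[[0,2.1,0],0,1],[[0,1.7,0],0,1],[[0,1.3,0],0,1],[[0,0.9,0],0,1],[[0,0.5,0],0,1]]'; python3 look.py 5
```

```text
t: 8.57
tool_pos: [462.3, 67.8, 60.9]
tcp_rot: [0.022, 1.0, -0.0, -0.001]
contact_force: [-9.6, 2.0, 2.0]
width: 0.002
grip_force: 0.0
```

View pics/c5.png

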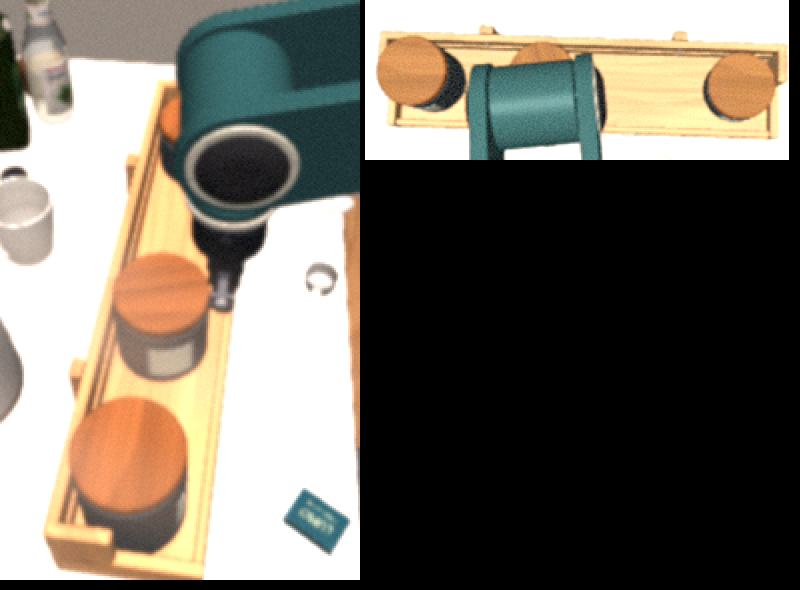

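```bash
python3 -m crank '[[[0,-0.5,0],0,1],[[0,-1,0],0,1],[[0,-1.5,0],0,1],[[0,-1.9,0],0,1],[[0.7,-1.9,0],0,1],[[0.8,-0.6,0],0,1],[[0.8,0.2,0],0,1],[[0.4,0.2,0],0,1],[[0.1,0.2,0],0,1],[[0,0.2,0],0,1],[[0,0.2,0],0,1],[[0,-0.3,0],0,1],[[0,-0.8,0],0,1],[[0,-1.3,0],0,1],[[0,-1.8,0],0,1]]'; cat > m.py <<'E'
# label blob in the side view: centroid, then its bearing for an assumed axis y
import sys
from h import *
from scipy.optimize import brentq
b=cv2.imread(f"pics/s{sys.argv[1]}.png"); u0,v0=proj("side",(527,float(sys.argv[2])-40,60))
h=cv2.cvtColor(b,cv2.COLOR_BGR2HSV); g=h[...,2]
m=np.zeros(g.shape,np.uint8); s=np.s_[int(v0)-25:int(v0)+60,int(u0)-35:int(u0)+35]
m[s]=((g>78)&(h[...,1]<75)&(g<140))[s]*255; m=cv2.morphologyEx(m,cv2.MORPH_OPEN,np.ones((5,5),np.uint8))
for c in cv2.findContours(m,0,2)[0]:
    x,y,w,hh=cv2.boundingRect(c); print((x,y,w,hh),cv2.contourArea(c))
    if cv2.contourArea(c)<80: continue
    for Y in(float(sys.argv[2])-8,float(sys.argv[2]),float(sys.argv[2])+8):
        X=527+.043*Y; f=lambda d:proj("side",(X+52*np.cos(np.radians(d)),Y+52*np.sin(np.radians(d)),59))
        try: d=brentq(lambda d:f(d)[0]-(x+(w-1)/2),50,165); print(Y,round(d,1),np.round(f(d),0))
        except ValueError: pass
E
python3 m.py 5 69; python3 m.py 3 98; python3 m.py 4 86
```

```text
t: 9.92
tool_pos: [461.6, 50.0, 60.9]
tcp_rot: [0.021, 1.0, 0.0, -0.002]
contact_force: [-12.3, 1.4, 4.1]
width: 0.002
grip_force: 0.0
(280, 256, 37, 23) 458.0
61.0 87.0 [298. 258.]
69.0 88.4 [298. 261.]
77.0 89.9 [298. 264.]
(328, 236, 5, 7) 24.0
(277, 267, 41, 23) 473.0
90.0 89.8 [297. 269.]
98.0 91.2 [297. 273.]
106.0 92.7 [297. 276.]
(278, 262, 37, 24) 504.0
78.0 85.2 [296. 264.]
86.0 86.7 [296. 268.]
94.0 88.1 [296. 271.]
(327, 243, 6, 8) 34.0
```

```bash
python3 -m crank '[[[0,-0.5,0],0,1],[[0,-1,0],0,1],[[0,-1.5,0],0,1],[[0,-1.9,0],0,1],[[0.7,-1.9,0],0,1],[[0.8,-0.6,0],0,1],[[0.8,0.1,0],0,1],[[0.4,0.1,0],0,1],[[0.1,0.1,0],0,1],[[0,0.1,0],0,1],[[0,0.1,0],0,1],[[0,-0.3,0],0,1],[[0,-0.8,0],0,1],[[0,-1.3,0],0,1],[[0,-1.8,0],0,1],[[0,-2.3,0],0,1],[[0,-2.8,0],0,1],[[0,-3.2,0],0,1]]'; python3 look.py 6
```

```text
t: 11.42
tool_pos: [460.4, 17.9, 60.9]
tcp_rot: [0.021, 1.0, -0.0, -0.001]
contact_force: [-7.3, 1.2, 1.4]
width: 0.003
grip_force: 0.0
```

View pics/c6.png

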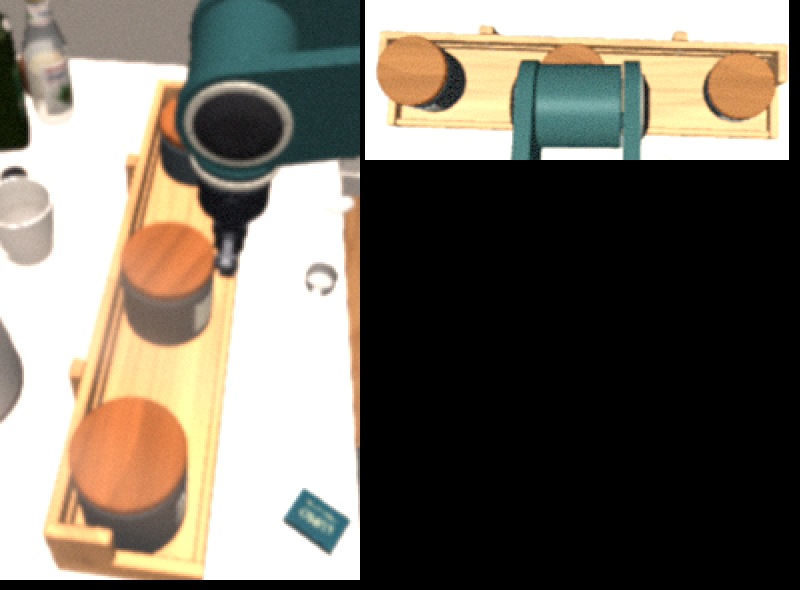

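```bash
python3 -m crank '[[[0.7,0,0],0,1],[[0.8,0.9,0],0,1],[[0.8,1.5,0],0,1],[[0.4,1.5,0],0,1],[[0.1,1.5,0],0,1],[[0,1.5,0],0,1],[[0,1.5,0],0,1],[[0,1.1,0],0,1],[[0,0.6,0],0,1],[[0,0.1,0],0,1],[[0,-0.4,0],0,1],[[0,-0.9,0],0,1],[[0,-1.3,0],0,1],[[0,-1.6,0],0,1],[[0,-1.6,0],0,1],[[1,-1.6,0],0,1],[[2.5,-1.6,0],0,1],[[2.5,-1.6,0],0,1]]'; python3 look.py 7
```

```text
t: 13.02
tool_pos: [434.3, 3.5, 61.1]
tcp_rot: [0.022, 1.0, -0.0, -0.0]
contact_force: [-0.3, 0.1, 0.2]
width: -0.004
grip_force: 0.0
```

View pics/c7.png

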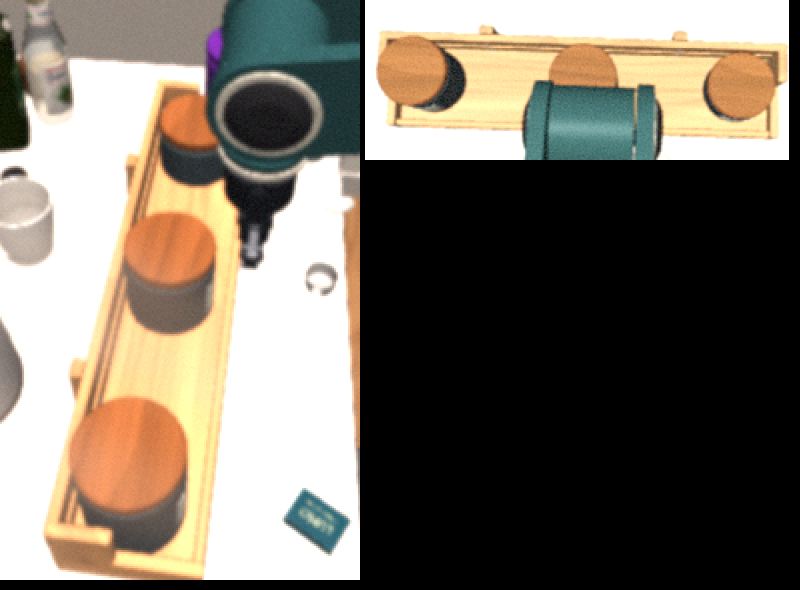

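```bash
python3 -m crank '[[[0,-3,0],0,1],[[0,-6,0],0,1],[[0,-8.3,0],0,1],[[-3,-8.3,0],0,1],[[-6,-8.3,0],0,1],[[-9.3,-8.3,0],0,1],[[-9.3,-8.3,0],0,1],[[-9.3,-7.5,0],0,1],[[-9.3,-7,0],0,1],[[-9.3,-6.5,0],0,1],[[-9.3,-6,0],0,1],[[-9.3,-5.4,0],0,1],[[-9.3,-4.8,0],0,1],[[-9.3,-4.2,0],0,1],[[-9.3,-3.6,0],0,1],[[-9.3,-3,0],0,1],[[-9.3,-2.4,0],0,1],[[-9.3,-1.8,0],0,1],[[-9.3,-1.2,0],0,1],[[-9.3,-0.6,0],0,1]]'
python3 -m crank '[[[0,0.6,0],0,1],[[0,1.2,0],0,1],[[0,1.8,0],0,1],[[0,2.4,0],0,1],[[0,3,0],0,1],[[0,3.6,0],0,1],[[0,4.2,0],0,1],[[0,4.8,0],0,1],[[0,5.4,0],0,1],[[0,6,0],0,1],[[0,6.6,0],0,1],[[0,7.2,0],0,1],[[0,7.8,0],0,1],[[0,8.2,0],0,1],[[0,8.5,0],0,1],[[0,8.5,0],0,1]]'; python3 look.py 8
```

```text
t: 14.78
tool_pos: [527.7, -6.3, 62.1]
tcp_rot: [0.022, 1.0, -0.0, 0.001]
contact_force: [-1.9, -6.8, 2.6]
width: -0.001
grip_force: 0.0
t: 16.12
tool_pos: [531.5, 78.9, 61.9]
tcp_rot: [0.021, 1.0, -0.0, 0.001]
contact_force: [-0.1, -3.5, 1.8]
width: 0.002
grip_force: 0.0
```

View pics/c8.png

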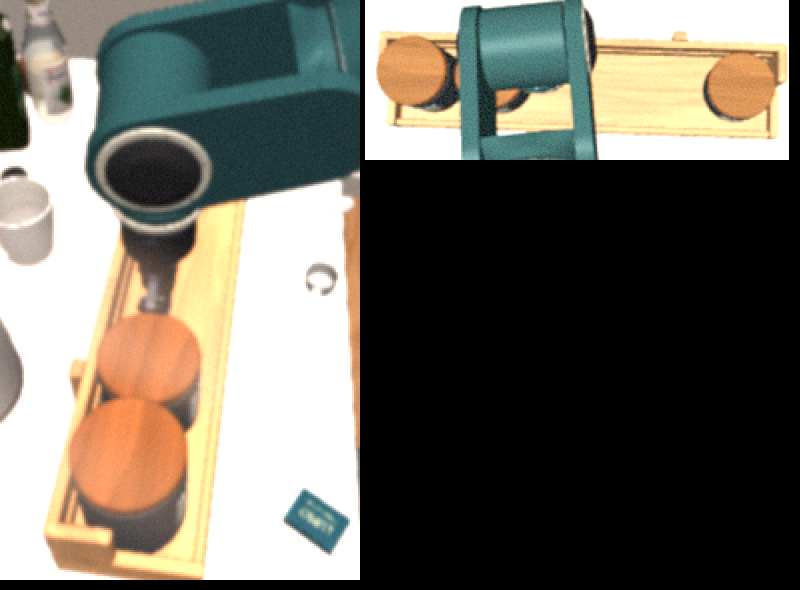

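```bash
cat > g.py <<'E'
import sys
from h import *
# rectify lid plane (z) around centre c, tray-agnostic world axes, 1 px/mm; grain angle by structure tensor
def grain(n,img,c,z,r=40):
    w=np.array([[c[0]+a,c[1]+b,z] for a,b in((r,r),(r,-r),(-r,-r),(-r,r))]); src=np.float32([proj(n,p) for p in w])
    H=cv2.getPerspectiveTransform(src,np.float32([[0,0],[2*r,0],[2*r,2*r],[0,2*r]]))
    g=cv2.GaussianBlur(cv2.warpPerspective(cv2.cvtColor(img,cv2.COLOR_BGR2GRAY),H,(2*r,2*r),flags=2).astype(np.float32),(0,0),2.5)
    gx,gy=cv2.Sobel(g,5,1,0),cv2.Sobel(g,5,0,1)   # image right=-y, down=-x
    yy,xx=np.mgrid[-r:r,-r:r]; m=(xx**2+yy**2)<(r-9)**2; wx,wy=-gy[m],-gx[m]
    J=np.array([(wx*wx).sum(),(wy*wy).sum(),(wx*wy).sum()]); a=.5*np.arctan2(2*J[2],J[0]-J[1])+np.pi/2
    return round(np.degrees(a)%180,1), round(float(np.hypot(J[0]-J[1],2*J[2])/(J[0]+J[1])),2)
E
python3 - <<'E'
from g import *
m,t=ray("side",294.5,269.5,122)[:2],ray("side",284,317.5,147)[:2]; print(m,t,np.hypot(*(m-t)))
T=(535,279);L=(514,-208)
for f,c in(("0",(522,-9)),("4",None),("6",None),("7",(523,8)),("8",None)):
  for n in("side","top"):
    im=cv2.imread(f"pics/{n+'0' if f=='0' else n[0]+f}.png")
    print(f,n,"tall",grain(n,im,T,147),"low",grain(n,im,L,97) if n=="top" and f!="x" else "", "mid",grain(n,im,c,122) if c and not(n=="top" and f!="0") else "")
for f,c in(("3",(526,98)),("4",(526,86)),("5",(525,69)),("6",(524,23)),("7",(523,8)),("8",(529,144))): print(f,grain("side",cv2.imread(f"pics/s{f}.png"),(c[0],c[1]+5),122))
E
```

```text
[529.97773136 178.90563173] [533.67862597 287.82139965] 108.97862690918346
0 side tall (np.float32(88.8), 0.84) low  mid (np.float32(162.5), 0.89)
0 top tall (np.float32(84.2), 0.79) low (np.float32(77.8), 0.64) mid (np.float32(162.1), 0.86)
4 side tall (np.float32(89.4), 0.85) low  mid 
4 top tall (np.float32(85.3), 0.78) low (np.float32(81.5), 0.69) mid 
6 side tall (np.float32(88.5), 0.83) low  mid 
6 top tall (np.float32(84.7), 0.82) low (np.float32(80.1), 0.73) mid 
7 side tall (np.float32(88.9), 0.82) low  mid (np.float32(176.7), 0.7)
7 top tall (np.float32(85.1), 0.79) low (np.float32(78.6), 0.76) mid 
8 side tall (np.float32(87.8), 0.85) low  mid 
8 top tall (np.float32(85.2), 0.83) low (np.float32(82.5), 0.73) mid 
3 (np.float32(154.2), 0.33)
4 (np.float32(172.1), 0.81)
5 (np.float32(172.8), 0.81)
6 (np.float32(175.9), 0.69)
7 (np.float32(177.0), 0.66)
8 (np.float32(111.7), 0.17)
```

```bash
python3 - <<'E'
from h import *
print(proj("side",(531.5,78.9,62)),proj("side",(528,32,62)))
for u,v in((297.5,249),(299,245),(301,236.5),(304,221.5),(305.3,214.7),(294.5,268.5)): print(ray("side",u,v,122).round(1))
for n,f in(("side","pics/side0.png"),):
  for y in(-8,98,145): print(y,proj(n,(527+.043*y,y,122)))
E
```

```text
(np.float64(300.1361558859099), np.float64(244.22484704878917)) (np.float64(303.9333400054245), np.float64(227.65739996732896))
[529.8 131.2 122. ]
[527.9 121.2 122. ]
[526.2  99.6 122. ]
[524.3  59.8 122. ]
[523.4  40.8 122. ]
[530.3 176.7 122. ]
-8 (np.float64(306.160480966617), np.float64(197.89613334766094))
98 (np.float64(298.72148321817514), np.float64(235.67022687116867))
145 (np.float64(294.9869744104906), np.float64(254.63349178079852))
```

I've used all ten views, so from here I measure only numerically. I'll back the arm off to clear the view.

```bash
python3 -m crank '[[[0,-3,0],0,1],[[0,-7,0],0,1],[[0,-11,0],0,1],[[0,-14,0],0,1],[[4,-14,0],0,1],[[8,-14,0],0,1],[[9,-14,0],0,1],[[9,-14,0],0,1]]'
cat > k.py <<'E'
import sys
from g import *
n_=sys.argv[1]
im={}
for n in("top","side"):
    im[n]=imaging.grab_frame(n)[:,:,::-1].copy(); cv2.imwrite(f"pics/{n[0]}{n_}.png",im[n])
def lid(n,img,c,z):  # reddish-brown saturated pixels near the expected lid -> min enclosing circle on the lid plane
    r=75; w=[(c[0]+a,c[1]+b,z) for a,b in((r,r),(r,-r),(-r,-r),(-r,r))]
    H=cv2.getPerspectiveTransform(np.float32([proj(n,p) for p in w]),np.float32([[0,0],[2*r,0],[2*r,2*r],[0,2*r]]))
    h=cv2.cvtColor(cv2.warpPerspective(img,H,(2*r,2*r),flags=1),cv2.COLOR_BGR2HSV)
    m=((h[...,1]>125)&(h[...,0]<19)&(h[...,2]>55)).astype(np.uint8)*255
    m=cv2.morphologyEx(m,cv2.MORPH_OPEN,np.ones((15,15),np.uint8))
    cs=[q for q in cv2.findContours(m,0,2)[0] if cv2.contourArea(q)>2000]
    if not cs: return None
    q=min(cs,key=lambda q:np.hypot(*(np.array(cv2.minEnclosingCircle(q)[0])-r))); (x,y),R=cv2.minEnclosingCircle(q)
    return np.round([c[0]+r-y,c[1]+r-x,R],1)
if __name__=="__main__":
    cm=(530,float(sys.argv[2]))
    for n in("top","side"):
        for a,c,z in(("tall",(537,279),147),("mid",cm,122),("low",(514,-208),97)):
            i0=cv2.imread(f"pics/{n}0.png"); l0=lid(n,i0,c if a!="mid" else (524,-8),z); l=lid(n,im[n],c,z)
            print(n,a,"start",l0,"now",l,grain(n,im[n],l[:2],z) if l is not None else "", grain(n,i0,l0[:2],z) if l0 is not None else "")
E
python3 k.py 9 155
```

```text
t: 16.88
tool_pos: [433.7, -57.6, 61.2]
tcp_rot: [0.022, 1.0, 0.0, 0.0]
contact_force: [0.1, 0.7, 0.0]
width: 0.001
grip_force: 0.0
top tall start [537.6 278.1  54.9] now [536.5 278.5  54.1] (np.float32(84.1), 0.83) (np.float32(84.3), 0.8)
top mid start [524.7  -7.4  54. ] now [534.2 168.1  54. ] (np.float32(81.9), 0.86) (np.float32(161.3), 0.86)
top low start [ 515.7 -213.4   54.7] now [ 516.2 -214.5   55. ] (np.float32(81.0), 0.72) (np.float32(79.8), 0.63)
side tall start [529.5 265.   89.6] now [522.9 262.7  75.7] (np.float32(124.8), 0.69) (np.float32(147.9), 0.33)
side mid start [518.   -8.8  99.9] now [543.  177.5  71.1] (np.float32(87.4), 0.41) (np.float32(162.8), 0.9)
side low start [ 511.5 -201.9   96.4] now [ 544.3 -203.    78.1] (np.float32(88.1), 0.89) (np.float32(81.8), 0.76)
```

```bash
python3 -m crank '[[[-4,0,0],0,1],[[-8,0,0],0,1],[[-9,0,0],0,1],[[-9,4,0],0,1],[[-9,8,0],0,1],[[-9,11,0],0,1],[[-9,12.5,0],0,1],[[-9,13,0],0,1],[[-9,13.3,0],0,1],[[-9,13.6,0],0,1],[[-9,13.8,0],0,1],[[-9,14,0],0,1],[[-9,14.1,0],0,1],[[-9,14.2,0],0,1],[[-9,14.3,0],0,1]]'
python3 -m crank '[[[0,0.1,0],0,1],[[0,0.2,0],0,1]]'
python3 -m crank '[[[0,0.1,0],0,1],[[0,0.2,0],0,1]]'
```

```text
t: 18.23
tool_pos: [531.9, 80.9, 61.5]
tcp_rot: [0.022, 1.0, -0.0, 0.0]
contact_force: [-2.0, -4.4, 2.6]
width: 0.0
grip_force: 0.0
t: 18.4
tool_pos: [532.0, 83.3, 61.4]
tcp_rot: [0.022, 1.0, -0.0, 0.0]
contact_force: [-2.3, -4.9, 3.0]
width: 0.003
grip_force: 0.0
t: 18.57
tool_pos: [532.1, 85.2, 61.5]
tcp_rot: [0.022, 1.0, -0.0, 0.0]
contact_force: [-3.0, -8.1, 3.7]
width: -0.002
grip_force: 0.0
```

Force went from 4.9 to 8.1 N, so it's touching the tall canister. I'll back off and check.

```bash
python3 -m crank '[[[0,-0.5,0],0,1],[[0,-3,0],0,1],[[0,-7,0],0,1],[[0,-11,0],0,1],[[0,-14,0],0,1],[[4,-14,0],0,1],[[8,-14,0],0,1],[[9,-14,0],0,1],[[9,-14,0],0,1]]'; python3 k.py 10 170
```

```text
t: 19.32
tool_pos: [434.1, -50.6, 61.1]
tcp_rot: [0.022, 1.0, 0.0, 0.0]
contact_force: [0.2, 0.3, 1.1]
width: 0.001
grip_force: 0.0
top tall start [537.6 278.1  54.9] now [537.3 278.9  54.8] (np.float32(84.9), 0.81) (np.float32(84.3), 0.8)
top mid start [524.7  -7.4  54. ] now [534.5 175.2  54.2] (np.float32(81.2), 0.84) (np.float32(161.3), 0.86)
top low start [ 515.7 -213.4   54.7] now [ 515.8 -213.2   54.2] (np.float32(81.5), 0.77) (np.float32(79.8), 0.63)
side tall start [529.5 265.   89.6] now [527.5 264.5  84.4] (np.float32(108.0), 0.58) (np.float32(147.9), 0.33)
side mid start [518.   -8.8  99.9] now [543.5 187.5  73.9] (np.float32(97.7), 0.28) (np.float32(162.8), 0.9)
side low start [ 511.5 -201.9   96.4] now [ 544.4 -203.    78.1] (np.float32(88.2), 0.9) (np.float32(81.8), 0.76)
```

```bash
python3 -c "
from plant import job; print(job.close_job())"
```

```text
the job is handed in; nothing more can be done
None
```

I handed the job in at about 19 s: the middle canister stands against the back of the tray, touching the tall one, with its label to the front within about 4° (judged by comparing its lid grain with its neighbours'). The other two canisters measure within 1 mm of where they stood, and the highest push force I read was about 22 N. The hand-in call did not report a result.

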